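# Dock the spares jar and open it

## Task

Hang the closed spares jar on the black dock, with both pins through the two holes of its orange carrier plate and the plate lying flat on the dock, so that the dock braces it. Then unscrew the tight red cap anticlockwise until its threads let go, leaving the jar down on the dock, and lift the cap straight up. Finish while still holding the cap level just above the jar's mouth, a centimetre or three clear of it, without letting go; do not tip the jar or disturb the drone, battery or screwdriver.

Things in the scene. Friction and masses are not known exactly. Their poses are not given: they have to be found in the camera images.
- jar_mid (a point): Clear jar (about 420 g, loose), one piece with its orange carrier plate. Point on the jar's axis, 40 mm above the plate's underside, z up. Plate 66 (x) by 120 (y) by 8 mm, two through holes of 14 mm diameter at y = +46 and -46 mm (half a turn changes nothing). Jar body 52 mm diameter, 8 to 62 mm above the underside; then the neck. Starts on the desk, cap tight.
- jar_mouth (a point): Centre of the jar's mouth, 85 mm above the plate's underside, z up; the top of the black sprung sealing disc (34 mm diameter) when the cap is tight; with the cap off the disc stands 3.5 mm higher. Neck 40 mm in diameter, with three short threads: a cap turned anticlockwise rises 3 mm per 55 degrees.
- cap_mid (a point): Centre of the red ribbed cap, 57 mm diameter, 24 mm high, 45 g, z up; 36 mm above jar_mid when tight. It can carry the jar. About 0.5 N m turns it (the disc pushes it up with some 19 N). Anticlockwise from above; its lugs are free 55 to 97 degrees from tight (75 is best), then it lifts straight off; at 99 it meets a stop. Pulled too early, it lifts the jar along.
- dock: Black dock fixed to the desk, 84 (x) by 140 (y) by 10 mm; origin at the centre of its underside. Two steel pins, 9 mm diameter, at y = +46 and -46 mm, yellow rings at their feet, rise 22 mm above its top, the upper 6 mm coned to a 3 mm tip. With the jar home, its plate lies flat on the dock's top and jar_mid is 50 mm above the dock's origin.
- quad: Bystander: small black four-rotor drone, about 180 mm square over its guards, 40 mm high, loose; origin at the centre of its underside.
- battery: Bystander: yellow battery pack 62 x 30 x 18 mm, loose; origin at the centre of its underside.
- driver: Bystander: screwdriver with green handle, 160 mm long, lying loose along its x axis; origin under its middle.
Things that resemble listed ones, but are neither listed nor needed, are in the scene too. What is shaped like the part that bears cap_mid but blue, green or purple is not meant.

How it is judged:
On the way, in this order (a step that is already met when the one before it is completed fails the run):
1. the jar, still capped, hangs home on the dock: both pins through the plate, plate flat on the dock (horizontal distance between jar_mid and dock below 0.006 m and z of jar_mid in the frame of dock below 0.0535 m and angle between the x axis of jar_mid and the x axis of dock, either way round below 0.14 rad and angle between jar_mid's own z axis and vertical below 0.06 rad and z of cap_mid in the frame of jar_mid below 0.046 m), for 0.2 s.
2. the cap is off its threads and lifted clear of the jar, which has stayed on the dock (horizontal distance between jar_mid and dock below 0.006 m and z of jar_mid in the frame of dock below 0.0535 m and angle between the x axis of jar_mid and the x axis of dock, either way round below 0.14 rad and angle between jar_mid's own z axis and vertical below 0.06 rad and z of cap_mid in the frame of jar_mid above 0.055 m), for 0.1 s.
At the end, for the whole second after the job is handed in: Jar plate flat on the dock over both pins (3.5 mm in height, 6 mm across, 8 degrees); the fingers hold the cap at rest, touching nothing else, level within 14 degrees, centred over the jar within 25 mm, cap_mid 62 to 107 mm above jar_mid (skirt 5 to 50 mm clear of the mouth) (horizontal distance between jar_mid and dock below 0.006 m and z of jar_mid in the frame of dock below 0.0535 m and angle between the x axis of jar_mid and the x axis of dock, either way round below 0.14 rad and angle between jar_mid's own z axis and vertical below 0.06 rad and z of cap_mid in the frame of jar_mid between 0.062 and 0.107 m and horizontal distance between cap_mid and jar_mid below 0.025 m and angle between cap_mid's own z axis and vertical below 0.25 rad and contact force between cap and the fingers above 2 N and contact force between cap and jar below 0.2 N and linear speed of each of cap, jar below 0.03 m/s and contact force between the arm and jar below 0.5 N); the arm keeps its last pose, push and grip.
It fails at once if the jar is tipped by more than 30 degrees (angle between jar_mid's own z axis and vertical above 0.52 rad).
It fails at once if the drone is pushed by more than 25 mm (distance of quad from where it was at the start of the episode above 0.025 m).
It fails at once if the battery is pushed by more than 25 mm (distance of battery from where it was at the start of the episode above 0.025 m).
It fails at once if the screwdriver is pushed by more than 25 mm (distance of driver from where it was at the start of the episode above 0.025 m).
It also fails if it takes over 53 s, if anything falls off the work surface, if the arm or the gripper's body presses on something with over 40 N, if the wrist force passes 120 N, or if a joint passes its speed limit or range.

## Robot

A 6-joint arm with a two-finger parallel gripper is mounted at the origin on the work surface. World frame = base frame: x ahead of the robot, y to its left, z up, the work surface at z = 0. Lengths are in m, angles in rad, forces in N, time in s.
With the tool pointing down it reaches from about 0.3 to 0.75 m from the base axis. Payload 8.5 kg.
Tool frame: the origin (TCP) lies at the very end of the fingers, on their centre line; the grasp point (between the pads) lies 19 mm behind it (env.grip_point_offset is the distance from the TCP to the grasp point, in m); z points along the fingers, y is the line along which they close (so a half turn about z gives the same grasp; the last joint's range is limited). The gripper opens to 88 mm and grips with 3 to 60 N. Pads are 18 mm wide; open, the fingers measure 123 mm over their backs; the gripper's body (75 mm by 187 mm) begins 45 mm behind the grasp point.
Start: joints at [-1.506, 0.381, 1.297, -0, 1.464, -0.215], TCP at [0.152, -0.529, 0.239] pointing down, gripper open.
Joint ranges: [-3.11, 3.11], [-0.89, 2.33], [0.22, 2.48], [-1.42, 4.56], [0.17, 2.85], [-2.88, 2.88]. Speed limits (rad/s): [2.39, 2.39, 3.14, 3.14, 3.14, 3.14].

## Interface

Orientations are given as a unit quaternion [w, x, y, z].
In Python, from plant import env, read_camera, camera_model gives the robot as it stands.
- The arm moves only by the tool carry_out, never from a script. Its argument "motion" is text: rows parted by semicolons, each of 6 numbers parted by spaces: the shift along the tool's x, y, z in m, then the turn, a rotation vector about the tool's x, y, z in units of 5 degrees (1.0 is 5 degrees). In form: x y z wx wy wz; .... A call has 1 to 20 rows; each row shifts and turns the commanded pose from where the row before left it, along the tool's axes as they then stand; what a row does not reach is not made up. A row lasts 1/10 s, in which the tool goes at most 50 mm and 8.59 degrees, less where a joint would pass 70% of its speed; a pose out of reach is approached as far as the arm can. A call is refused whole if a number of a shift passes 0.05 or a number of a turn 1, either way. A call with a gripper value outside its range is refused whole. "gripper" is the finger opening in m, from 0 to 0.0881, set as the call begins (left out, the last holds). The fingers move at their own pace and stop on an object; the grip force is fixed at half the most. Time passes only in rows, so rows that do not move let the fingers close. It gives the time, the measured TCP pose, the force, the opening and the grip force at its end, in the units of the state.
- env.get_obs(): the state, without advancing time (a new reading comes with each control period).
- read_camera(name): name is "scene" or "top"; returns (picture, depth): 400x640x3 uint8, red, green, blue; 400x640 float32, m along the optical axis (not along the pixel's ray), 0 where there is no reading.
- camera_model(name): a dict with "fx", "fy", "cx", "cy" (pixels), "rvec" (rotation vector, rad) and "tvec" (3), from world to camera coordinates, as OpenCV has them. Camera axes: x right, y down, z forward; pixel columns grow to the right and rows downward; lengths in m; the calibration is good to about 2 mm. A picture is of the moment at which its call begins. camera_model takes no time and is no camera call.
- env.close_job(): hands the job in; it is judged then, once.
The state is a dict: "time_s": time; "joint_pos": joint angles; "qvel": joint speeds; "joint_efforts": joint torques, N m; "position": TCP position; "orientation": TCP orientation; "contact_force": force on the tool from outside, world axes, zero at the start; "torque": the same for the moment, N m; "finger_gap": finger opening in m; "finger_force": force on a finger pad.
Only numpy, scipy, OpenCV 4.12 (cv2) and the standard library are available. Lean on these libraries where they do the work, as an engineer would, in place of code of your own. Each camera call takes 0.05 s, during which the arm holds its last target. There are 200 camera calls.

## Working session

There is one attempt and no reset: what is moved stays moved. The work goes in short steps, Python scripts to look and compute and a tool call to move; the robot and the scene stay as the last step left them, time stands still between calls to the robot, and variables do not carry over. Pictures are saved under pics/ and viewed, at most 10 in all, crops included, and the job is handed in when it is done.

Besides the shell and the picture viewer there is one more tool, called by a JSON object that holds its "fn" and its "kwargs". carry_out: Moves the arm, as the interface text tells. Its arguments: {"type":"object","properties":{"motion":{"type":"string"},"gripper":{"type":"number"}},"required":["motion"]}

```bash
mkdir -p pics; ls; cat > h.py <<'E'
import numpy as np, cv2
from plant import env, read_camera, camera_model
def cam(n):
    m=camera_model(n); R=cv2.Rodrigues(np.array(m["rvec"],float))[0]; return m,R,np.array(m["tvec"],float).ravel()
def ray(n,u,v,z):
    m,R,t=cam(n); d=R.T@np.array([(u-m["cx"])/m["fx"],(v-m["cy"])/m["fy"],1]); c=-R.T@t
    return c+d*(z-c[2])/d[2]
def pts(n,D):
    m,R,t=cam(n); v,u=np.mgrid[:400,:640]; P=np.stack([(u-m["cx"])/m["fx"]*D,(v-m["cy"])/m["fy"]*D,D],-1)
    return (P-t)@R
def save(n,tag):
    I,D=read_camera(n); cv2.imwrite(f"pics/{tag}.png",I[:,:,::-1]); np.savez(f"{tag}.npz",I=I,D=D); return I,D
E
python3 - <<'E'
from h import *
a=save("top","top0");b=save("scene","sc0")
print({k:np.round(v,3) for k,v in env.get_obs().items()}, env.grip_point_offset)
for n in("top","scene"):
    m,R,t=cam(n);print(n,m["fx"],-R.T@t)
E
```

```text
pics
{'time_s': np.float64(0.1), 'joint_pos': array([-1.506,  0.381,  1.298,  0.   ,  1.464, -0.215]), 'qvel': array([-0.001, -0.004, -0.001,  0.001, -0.001, -0.002]), 'joint_efforts': array([ 6.0000e-03, -4.3865e+01, -2.2491e+01,  7.2000e-02,  3.4000e-02,
       -0.0000e+00]), 'position': array([ 0.152, -0.528,  0.238]), 'orientation': array([-0.001,  0.99 ,  0.139,  0.   ]), 'contact_force': array([-0.279, -0.306, -0.368]), 'torque': array([-0.054, -0.027,  0.005]), 'finger_force': np.float64(0.0), 'finger_gap': np.float64(0.088)} 0.0187
top 397.94558860195644 [ 0.47642743 -0.01783522  0.92015514]
scene 420.6670179107267 [ 1.2346775  -0.33882278  0.63164778]
```

View pics/top0.png

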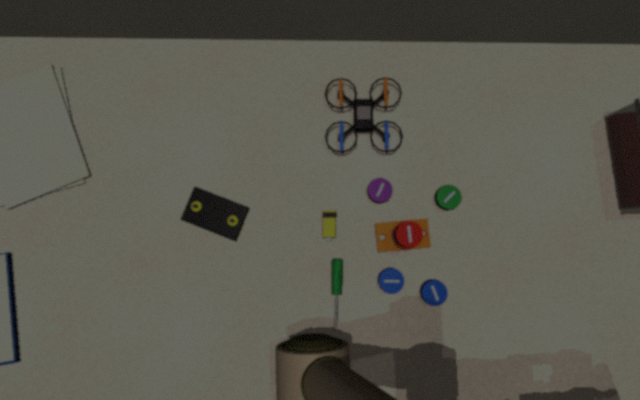

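View pics/sc0.png

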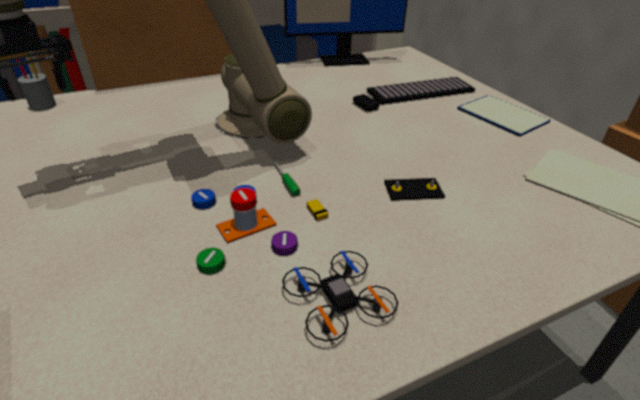

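The top view shows the red-capped jar at (408,235) on its orange plate, and the dock at (215,214) with its yellow rings. The purple (380,190), green (448,197) and blue (391,281), (434,292) caps lying on the desk are decoys. The red one sits on a jar with an orange plate, so it fits the description. I'll confirm it in a crop and measure.

```bash
python3 - <<'E'
from h import *
f=np.load("top0.npz");I,D=f["I"],f["D"];P=pts("top",D)
hsv=cv2.cvtColor(I,cv2.COLOR_RGB2HSV);H,S,V=cv2.split(hsv)
def blob(m,box):
    k=np.zeros_like(m,np.uint8);x0,y0,x1,y1=box;k[y0:y1,x0:x1]=m[y0:y1,x0:x1]*255
    c=cv2.findContours(k,cv2.RETR_EXTERNAL,cv2.CHAIN_APPROX_NONE)[0];return max(c,key=cv2.contourArea) if c else None
red=((H<6)|(H>172))&(S>120)&(V>60); org=(H>=5)&(H<20)&(S>100)
c=blob(red,(360,200,450,270)); (u,v),r=cv2.minEnclosingCircle(c)
print("cap px",u,v,r,"world",ray("top",u,v,.088).round(4),"medz",np.median(P[int(v)-8:int(v)+8,int(u)-8:int(u)+8,2]))
c=blob(org|red,(360,200,450,270))
w=np.array([ray("top",*p[0],.008)[:2] for p in blob(org,(360,200,450,270))],np.float32)
print("org rect",cv2.minAreaRect(w*1000))
m=(H<20)&(S>100)
w=np.array([ray("top",*p[0],.008)[:2] for p in c],np.float32)
print("all rect",cv2.minAreaRect(w*1000))
hole=((S<110)&(V>90)).astype(np.uint8);
for box in((376,225,392,250),(416,225,430,245)):
    x0,y0,x1,y1=box;print("plate S\n",S[y0:y1,x0:x1].min(), np.unravel_index(S[y0:y1,x0:x1].argmin(),(y1-y0,x1-x0)))
c=blob(V<70,(165,170,270,260))
w=np.array([ray("top",*p[0],.010)[:2] for p in c],np.float32)
print("dock rect",cv2.minAreaRect(w*1000))
yl=(H>20)&(H<36)&(S>120)&(V>70)
for box in((180,190,213,222),(216,205,255,240)):
    c=blob(yl,box);(u,v),r=cv2.minEnclosingCircle(c);print("ring",u,v,r,ray("top",u,v,.011).round(4))
for n,b,mk,z in(("bat",(310,200,345,245),yl,.018),("drv",(325,250,350,305),(H>40)&(H<85)&(S>80),.015)):
    c=blob(mk,b); w=np.array([ray("top",*p[0],z)[:2] for p in c],np.float32);print(n,cv2.minAreaRect(w*1000))
for p in ((379,190,.024),(448,197,.024),(391,281,.024),(434,292,.024),(364,115,.04)): print(p,ray("top",*p).round(3))
cr=np.hstack([cv2.resize(I[190:270,360:450],None,fx=5,fy=5)[:400,:400],cv2.resize(I[175:255,170:250],None,fx=5,fy=5)])
cv2.imwrite("pics/crop.png",cv2.convertScaleAbs(cr[:,:,::-1],alpha=1.4))
E
```

```text
cap px 408.623291015625 233.7648468017578 13.492728233337402 world [ 0.5053 -0.174   0.088 ] medz 0.08837850120571226
org rect ((505.30657958984375, -174.74850463867188), (66.74256896972656, 120.43201446533203), 6.728328227996826)
all rect ((505.30657958984375, -174.74850463867188), (66.74256896972656, 120.43201446533203), 6.728328227996826)
plate S
 41 (np.int64(11), np.int64(6))
plate S
 51 (np.int64(0), np.int64(13))
dock rect ((543.3009643554688, 256.91326904296875), (141.63168334960938, 83.70758056640625), 70.4025650024414)
ring 196.0 206.0 5.000100135803223 [0.559  0.3015 0.011 ]
ring 232.10000610351562 220.10000610351562 5.0220537185668945 [0.5285 0.2156 0.011 ]
bat ((519.3981323242188, -7.861274719238281), (42.98904800415039, 27.222618103027344), 1.5418115854263306)
drv ((408.28570556640625, -27.498905181884766), (77.27901458740234, 20.234174728393555), 1.4150893688201904)
(379, 190, 0.024) [ 0.605 -0.119  0.024]
(448, 197, 0.024) [ 0.592 -0.274  0.024]
(391, 281, 0.024) [ 0.403 -0.148  0.024]
(434, 292, 0.024) [ 0.382 -0.242  0.024]
(364, 115, 0.04) [ 0.774 -0.081  0.04 ]
```

View pics/crop.png

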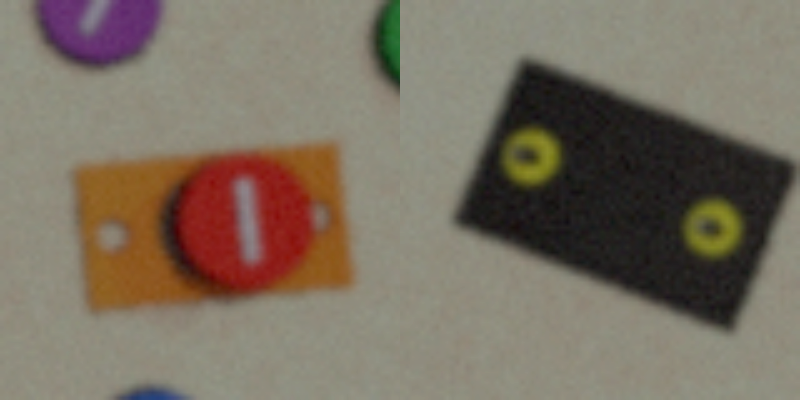

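The crop confirms it: left half, red cap with a white mark on the orange plate, whose hole is at left; right half, the dock with two yellow-ringed pins. The sizes agree (plate 66.7×120.4, dock 141.6×83.7, ring spacing 91 mm, cap top z 0.088).

- **Jar:** (0.505, -0.174), yaw 6.7°
- **Dock:** (0.5436, 0.258), yaw -19.6°

I'm moving to hover over the jar.

{"fn": "carry_out", "kwargs": {"motion": "0.0312 -0.0174 0.006 0 0 0;0.0312 -0.0174 0.006 0 0 0;0.0312 -0.0174 0.006 0 0 0;0.0312 -0.0174 0.006 0 0 0;0.0312 -0.0174 0.006 0 0 0;0.0312 -0.0174 0.006 0 0 0;0.0312 -0.0174 0.006 0 0 0;0.0312 -0.0174 0.006 0 0 0;0.0312 -0.0174 0.006 0 0 0;0.0312 -0.0174 0.006 0 0 0;0.0312 -0.0174 0.006 0 0 0;0.0312 -0.0174 0.006 0 0 0;0.0312 -0.0174 0.006 0 0 0;0.0312 -0.0174 0.006 0 0 0;0 0 0 0 0 0;0 0 0 0 0 0;0 0 0 0 0 0", "gripper": 0.0881}}

```text
time_s: 1.8
position: [0.5039, -0.1744, 0.1548]
orientation: [-0.0, 0.99, 0.139, -0.0]
contact_force: [0.1, 0.1, -0.4]
finger_gap: 0.0884
finger_force: 0.0
```

```bash
cat >> h.py <<'E'
from scipy.spatial.transform import Rotation as Ro
def st():
    o=env.get_obs(); q=np.array(o["orientation"]); R=Ro.from_quat(q[[1,2,3,0]]); M=R.as_matrix()
    print("t",round(float(o["time_s"]),2),"p",np.round(o["position"],4),"yaw",np.degrees(np.arctan2(M[1,0],M[0,0])).round(2),"zax",M[:,2].round(3),"F",np.round(o["contact_force"],1),"T",np.round(o["torque"],2),"gap",round(float(o["finger_gap"]),4),"ff",round(float(o["finger_force"]),1),"q",np.round(o["joint_pos"],2)); return np.array(o["position"]),M
def to(x,y,z):
    p,M=st(); print("tool delta",(M.T@(np.array([x,y,z])-p)).round(4))
E
python3 -c "
from h import *
to(.505,-.174,.063)"
```

```text
t 1.8 p [ 0.5039 -0.1744  0.1548] yaw 15.99 zax [-0. -0. -1.] F [ 0.1  0.1 -0.4] T [-0.04  0.03  0.01] gap 0.0884 ff 0.0 q [-0.56  0.43  1.48 -0.    1.23  0.74]
tool delta [ 0.0012 -0.0001  0.0918]
```

{"fn": "carry_out", "kwargs": {"motion": "0.0012 0 0.01 0 0 0;0 0 0.015 0 0 0;0 0 0.015 0 0 0;0 0 0.015 0 0 0;0 0 0.015 0 0 0;0 0 0.01 0 0 0;0 0 0.007 0 0 0;0 0 0.004 0 0 0;0 0 0 0 0 0;0 0 0 0 0 0"}}

```text
time_s: 2.8
position: [0.5058, -0.1737, 0.0641]
orientation: [0.0, 0.99, 0.139, 0.0]
contact_force: [0.3, 0.4, 0.2]
finger_gap: 0.088
finger_force: 0.0
```

{"fn": "carry_out", "kwargs": {"motion": "0 0 0 0 0 0;0 0 0 0 0 0;0 0 0 0 0 0;0 0 0 0 0 0;0 0 0 0 0 0;0 0 0 0 0 0;0 0 0 0 0 0;0 0 0 0 0 0", "gripper": 0.04}}

```text
time_s: 3.6
position: [0.5057, -0.1736, 0.0639]
orientation: [0.0, 0.99, 0.139, 0.0]
contact_force: [0.6, -1.6, 1.3]
finger_gap: 0.0555
finger_force: 30.0
```

```bash
python3 -c "
from h import *
st()"
```

```text
t 3.6 p [ 0.5057 -0.1736  0.0639] yaw 16.03 zax [ 0. -0. -1.] F [ 0.6 -1.6  1.3] T [-0.1   0.01  0.09] gap 0.0555 ff 30.0 q [-0.55  0.55  1.59 -0.    1.01  0.74]
```

{"fn": "carry_out", "kwargs": {"motion": "0 0 -0.003 0 0 0;0 0 -0.006 0 0 0;0 0 -0.009 0 0 0;0 0 -0.01 0 0 0;0 0 -0.01 0 0 0;0 0 -0.01 0 0 0;0 0 -0.01 0 0 0;0 0 -0.01 0 0 0;0 0 -0.006 0 0 0;0 0 -0.003 0 0 0;0 0 0 0 0 0;0 0 0 0 0 0"}}

```text
time_s: 4.8
position: [0.5054, -0.1734, 0.1404]
orientation: [-0.0, 0.99, 0.139, -0.0]
contact_force: [-0.7, 0.3, -3.7]
finger_gap: 0.0553
finger_force: 30.0
```

```bash
python3 - <<'E'
from h import *
p,M=to(.5436,.258,.14) or (None,None)
save("scene","sc1"); save("top","top1")
I=cv2.imread("pics/sc1.png");J=cv2.imread("pics/top1.png")
cv2.imwrite("pics/c1.png",np.hstack([cv2.resize(I[120:280,160:360],(400,320)),cv2.resize(J[160:320,300:500],(400,320))]))
E
```

```text
t 4.8 p [ 0.5054 -0.1734  0.1404] yaw 16.03 zax [-0.001  0.    -1.   ] F [-0.7  0.3 -3.7] T [0.01 0.04 0.01] gap 0.0553 ff 30.0 q [-0.55  0.45  1.5   0.    1.2   0.74]
tool delta [ 0.1558 -0.4041  0.0005]
```

View pics/c1.png

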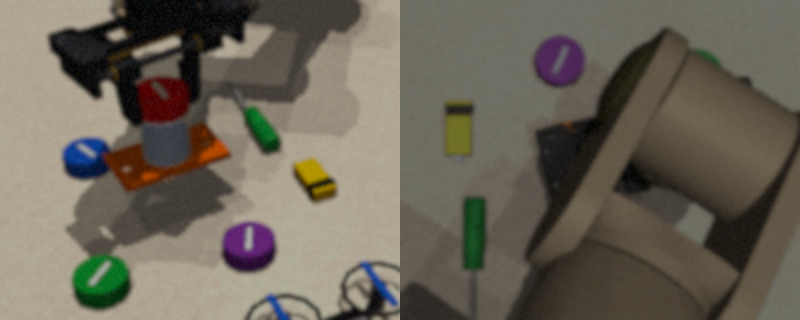

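The jar hangs level from the fingers, with the plate clear of the desk. I'll turn it 26.3° clockwise, then carry it to the dock.

{"fn": "carry_out", "kwargs": {"motion": "0 0 0 0 0 0.4;0 0 0 0 0 0.7;0 0 0 0 0 0.8;0 0 0 0 0 0.8;0 0 0 0 0 0.8;0 0 0 0 0 0.8;0 0 0 0 0 0.6;0 0 0 0 0 0.36;0 0 0 0 0 0;0 0 0 0 0 0"}}

```text
time_s: 5.9
position: [0.5055, -0.1735, 0.1405]
orientation: [-0.0, 0.996, -0.089, -0.0]
contact_force: [-0.1, 0.1, -4.6]
finger_gap: 0.0556
finger_force: 30.0
```

{"fn": "carry_out", "kwargs": {"motion": "-0.001 -0.01 0 0 0 0;-0.002 -0.02 0 0 0 0;-0.003 -0.03 0 0 0 0;-0.003 -0.035 0 0 0 0;-0.003 -0.036 0 0 0 0;-0.003 -0.036 0 0 0 0;-0.003 -0.036 0 0 0 0;-0.003 -0.036 0 0 0 0;-0.003 -0.036 0 0 0 0;-0.003 -0.036 0 0 0 0;-0.003 -0.036 0 0 0 0;-0.003 -0.032 0 0 0 0;-0.003 -0.026 0 0 0 0;-0.002 -0.016 0 0 0 0;-0.001 -0.008 0 0 0 0;0 -0.002 0 0 0 0;0 0 0 0 0 0;0 0 0 0 0 0;0 0 0 0 0 0"}}

```text
time_s: 7.8
position: [0.5442, 0.2567, 0.1408]
orientation: [0.0, 0.996, -0.09, -0.0]
contact_force: [0.8, -0.0, -3.6]
finger_gap: 0.0553
finger_force: 30.0
```

```bash
python3 - <<'E'
from h import *
to(.5436,.258,.14)
save("scene","sc2"); save("top","top2")
I=cv2.imread("pics/sc2.png");J=cv2.imread("pics/top2.png")
cv2.imwrite("pics/c2.png",np.hstack([cv2.resize(I[90:250,330:530],(400,320)),cv2.resize(J[120:280,120:320],(400,320))]))
E
```

```text
t 7.8 p [0.5442 0.2567 0.1408] yaw -10.33 zax [-0. -0. -1.] F [ 0.8 -0.  -3.6] T [ 0.07 -0.03  0.02] gap 0.0553 ff 30.0 q [ 0.24  0.55  1.3  -0.    1.29  2.  ]
tool delta [-0.0008 -0.0012  0.0008]
```

View pics/c2.png

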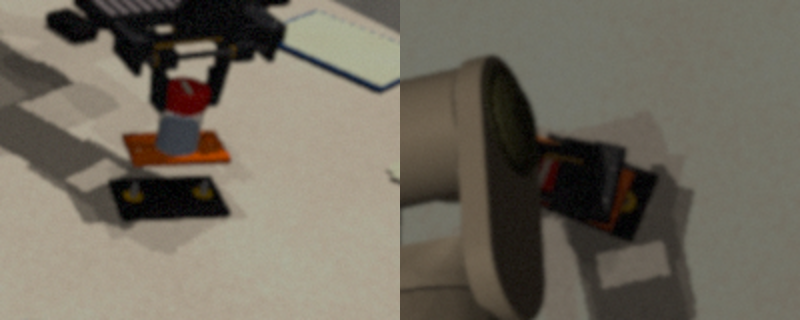

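```bash
python3 - <<'E'
from h import *
f=np.load("sc2.npz");I,D=f["I"],f["D"];P=pts("scene",D)
H,S,V=cv2.split(cv2.cvtColor(I,cv2.COLOR_RGB2HSV))
org=(H>=4)&(H<20)&(S>130); B=np.zeros_like(org);B[140:180,380:450]=1
o=org&B; z=P[...,2][o]; print("plate z hist",np.percentile(z,[5,25,50,75,95]).round(4))
for zt in(.0849,):
    m=(o&(abs(P[...,2]-zt)<.004)).astype(np.uint8)
    vv,uu=np.nonzero(m); w=np.array([ray("scene",u,v,zt)[:2] for u,v in zip(uu,vv)],np.float32)*1000
    print("plate",len(w),cv2.minAreaRect(w))
B[:]=0;B[175:205,378:450]=1
d=((V<75)|((H>18)&(H<36)&(S>110)))&B&(abs(P[...,2]-.010)<.004)
n,l,s,c=cv2.connectedComponentsWithStats(d.astype(np.uint8)); k=1+s[1:,4].argmax()
vv,uu=np.nonzero(l==k); w=np.array([ray("scene",u,v,.010)[:2] for u,v in zip(uu,vv)],np.float32)*1000
print("dock",len(w),cv2.minAreaRect(w))
f=np.load("sc0.npz");I,D=f["I"],f["D"];P=pts("scene",D)
H,S,V=cv2.split(cv2.cvtColor(I,cv2.COLOR_RGB2HSV))
B[:]=0;B[170:205,378:455]=1
d=((V<75)|((H>18)&(H<36)&(S>110)))&B&(abs(P[...,2]-.010)<.004)
vv,uu=np.nonzero(d); w=np.array([ray("scene",u,v,.010)[:2] for u,v in zip(uu,vv)],np.float32)*1000
print("dock0",len(w),cv2.minAreaRect(w))
E
```

```text
plate z hist [0.0806 0.0829 0.0838 0.0846 0.0864]
plate 469 ((549.244873046875, 255.001220703125), (119.55538940429688, 69.11932373046875), 70.12767028808594)
dock 992 ((547.1950073242188, 256.96490478515625), (137.82882690429688, 87.23040771484375), 70.43807220458984)
dock0 975 ((548.5330200195312, 255.93557739257812), (138.35826110839844, 86.73831176757812), 70.74769592285156)
```

Both cameras and the arm's own position agree that the jar needs about (-0.8, +1.4) mm. I'll correct that and lower it in stages.

{"fn": "carry_out", "kwargs": {"motion": "-0.001 -0.0012 0.004 0 0 0;0 0 0.008 0 0 0;0 0 0.01 0 0 0;0 0 0.008 0 0 0;0 0 0.004 0 0 0;0 0 0.003 0 0 0;0 0 0.003 0 0 0;0 0 0.003 0 0 0;0 0 0.003 0 0 0;0 0 0.003 0 0 0;0 0 0 0 0 0;0 0 0 0 0 0"}}

```text
time_s: 9.1
position: [0.5433, 0.2589, 0.0918]
orientation: [-0.0, 0.996, -0.09, 0.0]
contact_force: [-0.6, 0.2, -4.4]
finger_gap: 0.0553
finger_force: 30.0
```

```bash
python3 -c "
from h import *
to(.5436,.258,.0739)"
```

```text
t 9.1 p [0.5433 0.2589 0.0918] yaw -10.27 zax [ 0. -0. -1.] F [-0.6  0.2 -4.4] T [ 0.03 -0.    0.02] gap 0.0553 ff 30.0 q [ 0.25  0.61  1.36 -0.    1.18  2.  ]
tool delta [0.0005 0.0008 0.0179]
```

{"fn": "carry_out", "kwargs": {"motion": "0 0 0.003 0 0 0;0 0 0.003 0 0 0;0 0 0.003 0 0 0;0 0 0.003 0 0 0;0 0 0 0 0 0;0 0 0 0 0 0"}}

```text
time_s: 9.7
position: [0.5433, 0.2589, 0.0797]
orientation: [0.0, 0.996, -0.09, -0.0]
contact_force: [0.5, 1.0, -4.5]
finger_gap: 0.0551
finger_force: 30.0
```

{"fn": "carry_out", "kwargs": {"motion": "0 0 0.002 0 0 0;0 0 0.002 0 0 0;0 0 0.001 0 0 0;0 0 0.0005 0 0 0;0 0 0 0 0 0;0 0 0 0 0 0;0 0 0 0 0 0"}}

```text
time_s: 10.4
position: [0.5433, 0.2589, 0.0743]
orientation: [-0.0, 0.996, -0.089, 0.0]
contact_force: [-0.1, -0.1, -3.9]
finger_gap: 0.0553
finger_force: 30.0
```

```bash
python3 -c "
from h import *
st()"
```

```text
t 10.4 p [0.5433 0.2589 0.0743] yaw -10.27 zax [ 0.  0. -1.] F [-0.1 -0.1 -3.9] T [0.05 0.01 0.03] gap 0.0553 ff 30.0 q [0.25 0.63 1.38 0.   1.14 2.  ]
```

Nothing has touched sideways, and it is about 0.4 mm above the dock. I'll lower slowly to contact.

{"fn": "carry_out", "kwargs": {"motion": "0 0 0.0004 0 0 0;0 0 0.0004 0 0 0;0 0 0.0004 0 0 0;0 0 0 0 0 0;0 0 0 0 0 0;0 0 0 0 0 0;0 0 0 0 0 0"}}

```text
time_s: 11.1
position: [0.5434, 0.2589, 0.0738]
orientation: [-0.0, 0.996, -0.089, 0.0]
contact_force: [-2.5, -1.7, 5.7]
finger_gap: 0.0551
finger_force: 30.0
```

```bash
python3 - <<'E'
from h import *
st(); save("scene","sc3")
I=cv2.imread("pics/sc3.png"); cv2.imwrite("pics/c3.png",cv2.resize(I[120:240,350:500],None,fx=4,fy=4))
f=np.load("sc3.npz");I,D=f["I"],f["D"];P=pts("scene",D)
H,S,V=cv2.split(cv2.cvtColor(I,cv2.COLOR_RGB2HSV))
o=(H>=4)&(H<20)&(S>130);o[:150]=0;o[215:]=0;o[:,:370]=0;o[:,460:]=0
print(np.percentile(P[...,2][o],[10,50,75,90]).round(4))
E
```

```text
t 11.1 p [0.5434 0.2589 0.0738] yaw -10.26 zax [ 0.001  0.    -1.   ] F [-2.5 -1.7  5.7] T [-0.12  0.47 -0.02] gap 0.0551 ff 30.0 q [ 0.25  0.63  1.38 -0.    1.14  2.  ]
[0.01   0.0167 0.0178 0.0203]
```

View pics/c3.png

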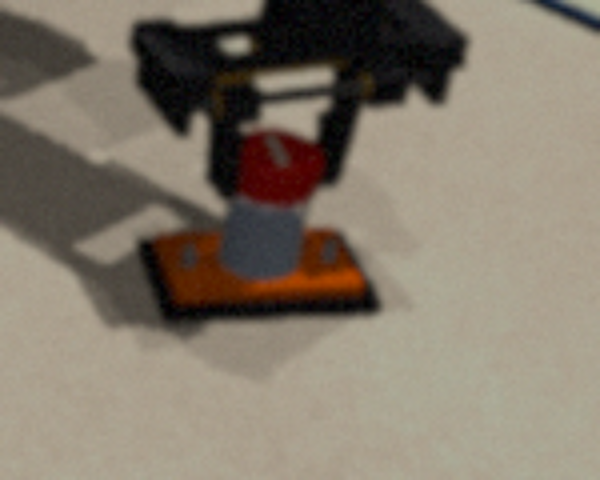

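The picture shows the plate flush on the dock, with both pins standing through the holes at about (188,255) and (330,250) in the crop. Next I'll unscrew anticlockwise (negative about tool z), following the thread's rise.

{"fn": "carry_out", "kwargs": {"motion": "0 0 0 0 0 -0.4;0 0 -0.0001 0 0 -0.6;0 0 -0.00016 0 0 -0.6;0 0 -0.00016 0 0 -0.6;0 0 -0.00016 0 0 -0.6;0 0 -0.00016 0 0 -0.6;0 0 -0.00016 0 0 -0.6;0 0 -0.00016 0 0 -0.6;0 0 0 0 0 0"}}

```text
time_s: 12.05
position: [0.5441, 0.2591, 0.0748]
orientation: [-0.0, 0.994, 0.111, 0.001]
contact_force: [0.3, 0.8, 4.9]
finger_gap: 0.0554
finger_force: 30.0
```

```bash
python3 -c "
from h import *
st()"
```

```text
t 12.05 p [0.5441 0.2591 0.0748] yaw 12.74 zax [ 0.003  0.001 -1.   ] F [0.3 0.8 4.9] T [ 0.03 -0.16 -0.08] gap 0.0554 ff 30.0 q [0.25 0.63 1.38 0.   1.14 1.6 ]
```

{"fn": "carry_out", "kwargs": {"motion": "0 0 -0.00016 0 0 -0.6;0 0 -0.00016 0 0 -0.6;0 0 -0.00016 0 0 -0.6;0 0 -0.00016 0 0 -0.6;0 0 -0.00016 0 0 -0.6;0 0 -0.00016 0 0 -0.6;0 0 -0.00016 0 0 -0.6"}}

```text
time_s: 12.75
position: [0.544, 0.2591, 0.0759]
orientation: [-0.0, 0.957, 0.29, 0.001]
contact_force: [1.4, 0.1, 3.8]
finger_gap: 0.0554
finger_force: 30.0
```

```bash
python3 - <<'E'
from h import *
st(); save("scene","sc4")
I=cv2.imread("pics/sc3.png");J=cv2.imread("pics/sc4.png"); cv2.imwrite("pics/c4.png",np.hstack([cv2.resize(X[145:215,380:450],None,fx=5.7,fy=5.7) for X in(I,J)]))
E
```

```text
t 12.75 p [0.544  0.2591 0.0759] yaw 33.74 zax [ 0.002  0.001 -1.   ] F [1.4 0.1 3.8] T [ 0.07 -0.06 -0.24] gap 0.0554 ff 30.0 q [0.25 0.63 1.37 0.   1.14 1.23]
```

View pics/c4.png

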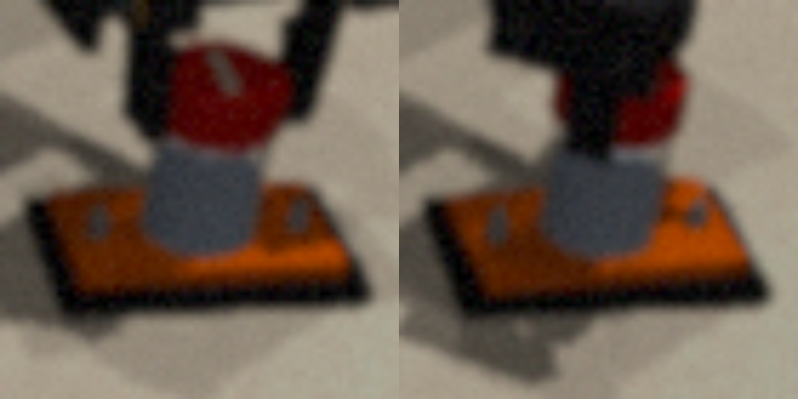

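The jar is still flat on the pins. The cap's mark is hidden by the finger, and the reaction torque has the right sign. I'll carry on to about 79°.

{"fn": "carry_out", "kwargs": {"motion": "0 0 -0.00016 0 0 -0.6;0 0 -0.00016 0 0 -0.6;0 0 -0.00016 0 0 -0.6;0 0 -0.00016 0 0 -0.6;0 0 -0.00016 0 0 -0.6;0 0 -0.00016 0 0 -0.6;0 0 -0.00016 0 0 -0.6;0 0 -0.00016 0 0 -0.6;0 0 -0.00016 0 0 -0.6;0 0 -0.00016 0 0 -0.6;0 0 -0.00016 0 0 -0.6;0 0 -0.0001 0 0 -0.4;0 0 0 0 0 0;0 0 0 0 0 0"}}

```text
time_s: 14.2
position: [0.5433, 0.2593, 0.077]
orientation: [-0.0, 0.826, 0.564, 0.0]
contact_force: [-0.2, 4.5, 1.1]
finger_gap: 0.0553
finger_force: 30.0
```

```bash
python3 -c "
from h import *
st()"
```

```text
t 14.2 p [0.5433 0.2593 0.077 ] yaw 68.62 zax [ 0.     0.001 -1.   ] F [-0.2  4.5  1.1] T [ 0.49 -0.05  0.  ] gap 0.0553 ff 30.0 q [0.25 0.62 1.37 0.   1.14 0.62]
```

The tool has turned 79° and no torque is left. I'll lift a little and read the load: about -0.5 N would mean the cap alone, -4.5 N the jar as well.

{"fn": "carry_out", "kwargs": {"motion": "0 0 -0.0005 0 0 0;0 0 -0.0005 0 0 0;0 0 -0.0005 0 0 0;0 0 -0.0005 0 0 0;0 0 -0.0005 0 0 0;0 0 0 0 0 0"}}

```text
time_s: 14.8
position: [0.5432, 0.2589, 0.0796]
orientation: [-0.0, 0.825, 0.564, -0.0]
contact_force: [-0.5, 1.3, -1.6]
finger_gap: 0.0551
finger_force: 30.0
```

```bash
python3 -c "
from h import *
st()"
```

```text
t 14.8 p [0.5432 0.2589 0.0796] yaw 68.72 zax [-0. -0. -1.] F [-0.5  1.3 -1.6] T [ 0.17 -0.02 -0.02] gap 0.0551 ff 30.0 q [ 0.25  0.62  1.37 -0.    1.15  0.62]
```

{"fn": "carry_out", "kwargs": {"motion": "0 0 -0.0005 0 0 0;0 0 -0.001 0 0 0;0 0 -0.001 0 0 0;0 0 0 0 0 0;0 0 0 0 0 0"}}

```text
time_s: 15.3
position: [0.5434, 0.2588, 0.0823]
orientation: [0.0, 0.825, 0.564, 0.0]
contact_force: [-0.0, -0.2, 0.3]
finger_gap: 0.0555
finger_force: 30.0
```

```bash
cat > chk.py <<'E'
from h import *
import sys
st(); t=sys.argv[1]; I,D=save("scene",t)
H,S,V=cv2.split(cv2.cvtColor(I,cv2.COLOR_RGB2HSV))
for n in("sc3",t):
    f=np.load(n+".npz");I,D=f["I"],f["D"];P=pts("scene",D);H,S,V=cv2.split(cv2.cvtColor(I,cv2.COLOR_RGB2HSV))
    o=(H>=4)&(H<20)&(S>130);o[:170]=0;o[215:]=0;o[:,:370]=0;o[:,460:]=0
    v,u=np.nonzero(o);print(n,"plate z",np.percentile(P[...,2][o],[25,50,75]).round(4),"px",u.min(),u.max(),v.min(),v.max())
E
python3 chk.py sc5
```

```text
t 15.3 p [0.5434 0.2588 0.0823] yaw 68.73 zax [ 0. -0. -1.] F [-0.  -0.2  0.3] T [-0.01 -0.08 -0.  ] gap 0.0555 ff 30.0 q [ 0.25  0.62  1.37 -0.    1.16  0.62]
sc3 plate z [0.014  0.0165 0.0175] px 388 441 177 198
sc5 plate z [0.0134 0.0166 0.0177] px 386 441 176 199
```

The load is gone and the plate hasn't moved, so the cap is free. I'll lift it to about 20 mm clear.

{"fn": "carry_out", "kwargs": {"motion": "0 0 -0.002 0 0 0;0 0 -0.003 0 0 0;0 0 -0.004 0 0 0;0 0 -0.005 0 0 0;0 0 -0.005 0 0 0;0 0 -0.005 0 0 0;0 0 -0.004 0 0 0;0 0 -0.003 0 0 0;0 0 -0.002 0 0 0;0 0 -0.001 0 0 0;0 0 0 0 0 0;0 0 0 0 0 0;0 0 0 0 0 0;0 0 0 0 0 0;0 0 0 0 0 0"}}

```text
time_s: 16.85
position: [0.5432, 0.2589, 0.116]
orientation: [-0.0, 0.825, 0.564, -0.0]
contact_force: [0.2, 0.6, -0.6]
finger_gap: 0.0555
finger_force: 30.0
```

```bash
python3 chk.py sc6; python3 -c "
import cv2
I=cv2.imread('pics/sc6.png'); cv2.imwrite('pics/c6.png',cv2.resize(I[110:230,350:500],None,fx=4,fy=4))"
```

```text
t 16.85 p [0.5432 0.2589 0.116 ] yaw 68.73 zax [-0. -0. -1.] F [ 0.2  0.6 -0.6] T [-0.07 -0.07 -0.02] gap 0.0555 ff 30.0 q [ 0.25  0.58  1.33 -0.    1.23  0.62]
sc3 plate z [0.014  0.0165 0.0175] px 388 441 177 198
sc6 plate z [0.014  0.0165 0.0176] px 387 440 176 198
```

View pics/c6.png

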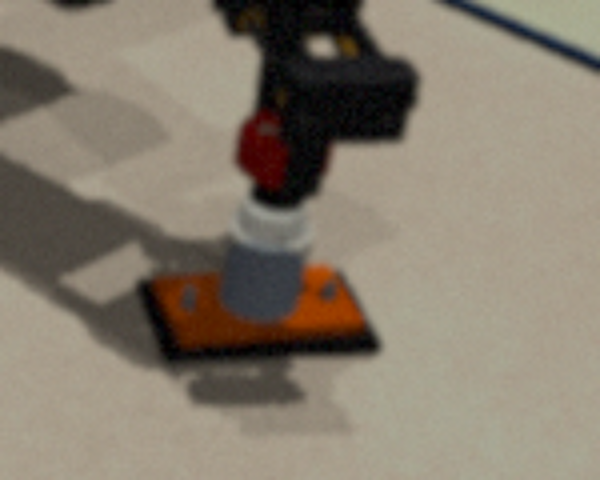

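The cap is held level above the jar's bare white neck, and the jar sits flat on both pins. I'm handing it in.

```bash
python3 -c "
from plant import env
print(env.close_job())"
```

```text
the job is handed in; nothing more can be done
None
```

The job is handed in at about 17 s: the jar hangs flat on the dock over both pins, and the fingers still hold the red cap level, an estimated 20 mm clear of its mouth; no verdict came back.

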